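# Fit up a butt joint: slide the coupon home in the jig and lock it with the cam

## Task

Line up the loose flat steel coupon for its butt weld with the one already locked in the jig: with the fingertips push it along the table until its long edge lies against the fence and its bevelled end butts against the thin root-gap blade, then push the open cam lever round until the cam grips the coupon tight. Do not pick anything up, and leave the other things on the table alone.

Things in the scene. Friction and masses are not known exactly. Their poses are not given: they have to be found in the camera images.
- jig: Welding jig fixed to the table. Origin: table level, on the fence face, middle of the 3 mm root-gap blade. Its +x points from the work into the fence; +y along the fence to the coupon already locked. Fence: upright steel angle, 30 mm high, face at x=0, from y=-240 to 115. Blade: 22 mm high, 62 mm out from the fence, its near face at y=-1.5. Coupon's home: x -50..0, y -101.5..-1.5, on the table.
- coupon: Loose flat steel coupon 50 (x) x 100 (y) x 12 (z) mm, about 0.45 kg, lying flat on the table on the jig's -y side. Origin under its centre. Its +y end is bevelled and ground bright (root face 4 mm high at the bottom, at y=+50); its plain end is at y=-50. When home its axes are parallel to the jig's and its origin lies at jig x=-25, y=-51.5 mm.
- coupon_nose (a point): bottom corner of the coupon at the bevelled end, fence side (coupon x=+25, y=+50, z=2 mm); when home it is at jig x=0, y=-1.5 mm
- coupon_tail (a point): bottom corner of the coupon at the plain end, fence side (coupon x=+25, y=-50, z=2 mm); when home it is at jig x=0, y=-101.5 mm
- cam_lever (a joint): Angle (rad) of the open cam lever about its upright pivot; grows counterclockwise seen from above. 0 to 0.35 at the start: lever points away from the fence, cam drawn back to leave a lane 59 mm wide. At about 1.83 the cam (20 mm disc radius, 5 to 16 mm high) meets a coupon that is home; hard stop 2.15. Stays where left (friction 0.2 N m); past about 1.92 it grips well.
- cam_pivot (a point): top end of the pivot of the open cam lever, 30 mm above the table, fixed in the jig at x=-71.8, y=-52 mm; its foot plate (56 x 52 x 4 mm) lies at jig x -118..-62
- lever_knob (a point): centre of the black ball knob (25 mm across) at the lever's end, 36 mm above the table, 86 mm from the pivot axis; the bar between them is 10 mm thick, its middle 25 to 36 mm high. At joint 0 the lever points along the jig's (-0.970, 0.242) in x, y. The same lever of the locked coupon, on the jig's +y side, is fixed.
- copper_block: copper chill block 45 x 68 x 32 mm with an upright brass pin, 100 mm tall in all; a bystander; origin under its centre
- gas_cup: small pale ceramic gas cup, 21 mm across, 42 mm tall, standing; a bystander; origin under its centre
- gas_cup_rear: pink ceramic gas cup, 21 mm across, 42 mm tall, standing just behind the fence; a bystander; origin under its centre
- hex_nut: steel hexagon nut, 24 x 27 x 13 mm; a bystander; origin under its centre
- bolt: steel hexagon bolt lying on its side, 21 x 52 x 19 mm; a bystander; origin under its centre
- magnet: arrow-shaped welding magnet lying flat, 75 x 100 x 18 mm; a bystander; origin under its centre
- flat_file: flat file with a wooden handle, 265 mm long, lying along the right edge of the table; a bystander; origin under its centre
- parallel_block: bare ground steel block 25 x 90 x 28 mm; a bystander; origin under its centre
Things that resemble listed ones, but are neither listed nor needed, are in the scene too. What is shaped like the coupon but purple is not meant.

How it is judged:
On the way:
1. the coupon is pushed into the lane between fence and cam, its long edge within 9 mm of the fence and its bevelled end within 12 mm of the blade (x of each of coupon_nose, coupon_tail in the frame of jig above -0.009 m and y of coupon_nose in the frame of jig above -0.0135 m), for 0.1 s.
At the end, for the whole second after the job is handed in: the coupon lies flat and still on the table, both ends of its long edge within 2.5 mm of the fence, its bevelled end within 2.5 mm of the root-gap blade, and the cam presses on it with more than 8 N by itself (x of each of coupon_nose, coupon_tail in the frame of jig above -0.0025 m and y of coupon_nose in the frame of jig above -0.004 m and height (world z) of coupon below 0.003 m and linear speed of coupon below 0.01 m/s and contact force between cam_lever and coupon above 8 N); the robot touches nothing.
It fails at once if the coupon is lifted off the table or tipped (height (world z) of coupon above 0.01 m or angle between coupon's own z axis and vertical above 0.2 rad).
It fails at once if another thing on the table is moved more than 20 mm (distance of any of copper_block, gas_cup, gas_cup_rear, hex_nut, bolt, magnet, flat_file, parallel_block from where it was at the start of the episode above 0.02 m).
It also fails if it takes over 61 s, if anything falls off the work surface, if the arm or the gripper's body presses on something with over 40 N, if the wrist force passes 120 N, or if a joint passes its speed limit or range.

## Robot

A 7-joint arm with a two-finger parallel gripper is mounted at the origin on the work surface; the furniture and walls round the work are solid. World frame = base frame: x ahead of the robot, y to its left, z up, the work surface at z = 0. Lengths are in m, angles in rad, forces in N, time in s.
With the tool pointing down it reaches from about 0.35 to 0.775 m from the base axis. Payload 3.1 kg.
Tool frame: the origin (TCP) lies midway between the tips of the shut fingers; the grasp point (between the pads) lies 19 mm behind it; z points along the fingers, y is the line along which they close (so a half turn about z gives the same grasp; the last joint's range is limited). The gripper opens to 85 mm and grips with 20 to 120 N. Pads are 22 mm wide; open, the fingers measure 114 mm over their backs; the gripper's body (76 mm by 85 mm) begins 54 mm behind the grasp point. The pads swing forward as they close: fully open they stand 13 mm farther back than shut.
Start: joints at [1.228, 0.311, 0.014, 1.512, -0.004, 1.319, -0.027], TCP at [0.163, -0.525, 0.231] pointing down, gripper open.
Joint ranges: [-2.7, 2.7], [-0.3, 1.91], [-1.27, 1.3], [0.12, 2.57], [-1.44, 4.58], [0.2, 2.03], [-3.05, 3.05]. Speed limits (rad/s): [2.79, 2.79, 3.14, 3.14, 3.14, 3.14, 3.14].

## Interface

Orientations are given as a 3x3 rotation matrix whose columns are the frame's x, y, z axes.
In Python, from rig import manip gives the robot as it stands.
- The arm moves only by the shell command python3 -m crank 'ROWS' [FORCE]. ROWS is JSON, a list of rows, each a list of 7 numbers: the shift along the tool's x, y, z as a fraction of full scale, then the turn, a rotation vector about the tool's x, y, z as a fraction of full scale, then the closure, from -1 (fully open) to 1 (shut). In form: [[x, y, z, rx, ry, rz, hand], ...]. A call has 1 to 5 rows; each row shifts and turns the commanded pose from where the row before left it, along the tool's axes as they then stand; what a row does not reach is not made up. Full scale, the value 1, is 4 cm for a shift and 0.15 rad for a turn. A row lasts 1/10 s, in which the tool goes at most 50 mm and 8.59 degrees, less where a joint would pass 70% of its speed; a pose out of reach is approached as far as the arm can. A call with a number of a shift or a turn outside -1 to 1 is refused whole. A call with a gripper value outside its range is refused whole. The fingers move at their own pace and stop on an object; FORCE is the grip in N (left out, the last holds). Time passes only in rows, so rows that do not move let the fingers close. It gives the time, the measured TCP pose, the force, the opening and the grip force at its end, in the units of the state.
- manip.state(): the state, without advancing time (a new reading comes with each control period).
- manip.capture(name): name is "scene" or "top" or "wrist"; returns the picture (400x640x3 uint8, red, green, blue); there is no depth.
- manip.camera_model(name): a dict with "fx", "fy", "cx", "cy" (pixels), "k1" (the pictures are not rectified: a ray, as slopes to the right and down, at radius r is drawn at 1 + k1 r^2 times it, then the intrinsics apply), "position" and "orientation" of the camera in the world. Camera axes: x right, y down, z forward; pixel columns grow to the right and rows downward; lengths in m; the calibration is good to about 2 mm. A picture is of the moment at which its call begins: read the wrist's pose just before it. camera_model takes no time and is no camera call; for the wrist camera it gives the pose at the moment of the call.
- manip.finish_job(): hands the job in; it is judged then, once.
The state is a dict: "clock": time; "joint_positions": joint angles; "qd": joint speeds; "joint_torque": joint torques, N m; "tcp_pos": TCP position; "tcp_rot": TCP orientation; "wrist_force": force on the tool from outside, world axes, zero at the start; "moment": the same for the moment, N m; "opening": finger opening in m; "gripper_force": force on a finger pad.
Only numpy, scipy, OpenCV 4.12 (cv2) and the standard library are available. Lean on these libraries where they do the work, as an engineer would, in place of code of your own. Each camera call takes 0.05 s, during which the arm holds its last target. There are 200 camera calls.

## Working session

There is one attempt and no reset: what is moved stays moved. The work goes in short steps, Python scripts to look and compute and a shell command to move; the robot and the scene stay as the last step left them, time stands still between calls to the robot, and variables do not carry over. Pictures are saved under pics/ and viewed, at most 10 in all, crops included, and the job is handed in when it is done.

```bash
ls; mkdir -p pics; python3 - <<'E'
from rig import manip
import cv2,numpy as np
for n in("scene","top"):
    im=manip.capture(n); cv2.imwrite(f"pics/{n}0.png",im[:,:,::-1])
    m=manip.camera_model(n); print(n,{k:np.round(v,4).tolist() for k,v in m.items()})
s=manip.state(); print(s["clock"],s["tcp_pos"],np.round(s["tcp_rot"],3).tolist(),s["opening"])
E
```

```text
pics
scene {'fx': 461.0708, 'fy': 461.0708, 'cx': 329.2422, 'cy': 197.7708, 'k1': -0.0031, 'position': [-0.2668, 0.6158, 0.6216], 'orientation': [[-0.5962, -0.4004, 0.6958], [-0.8026, 0.2801, -0.5266], [0.016, -0.8725, -0.4884]]}
top {'fx': 364.7429, 'fy': 364.7429, 'cx': 317.4704, 'cy': 203.035, 'k1': -0.0692, 'position': [0.3645, 0.0017, 0.8937], 'orientation': [[0.1614, -0.9656, 0.2041], [-0.9869, -0.1577, 0.034], [-0.0007, -0.2069, -0.9784]]}
0.1 [ 0.16274699 -0.52468382  0.23032149] [[0.955, 0.296, -0.001], [0.296, -0.955, 0.002], [-0.0, -0.002, -1.0]] 0.08496614681389533
```

View pics/top0.png

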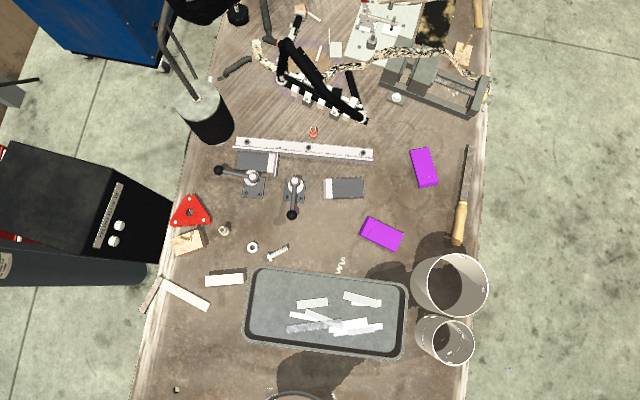

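View pics/scene0.png

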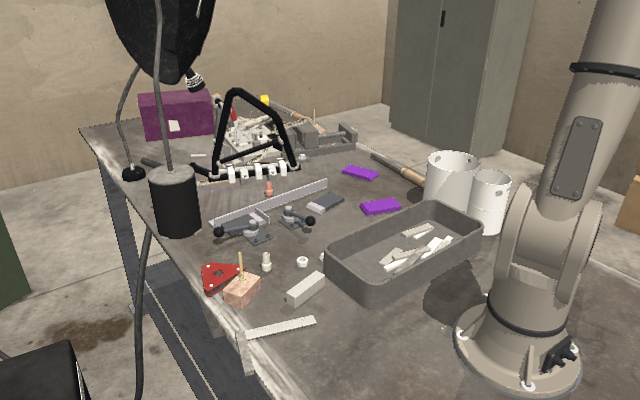

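The top view shows the fence from (235,145) to (372,155), the open lever with its pivot near (295,183) and knob near (291,215), and the locked coupon near (257,162).
Things that could be taken for the coupon: grey block with a bright end (345,187), purple blocks (424,166) and (381,233), locked coupon (257,162), and parallel block (224,280). By the description it is the grey one at (345,187), so I'm checking it in a close crop.

```bash
python3 - <<'E'
import cv2
im=cv2.imread("pics/top0.png")[125:225,210:390]
cv2.imwrite("pics/crop0.png",cv2.resize(im,None,fx=4.4,fy=4.4,interpolation=cv2.INTER_CUBIC))
E
```

```text
(no output)
```

View pics/crop0.png

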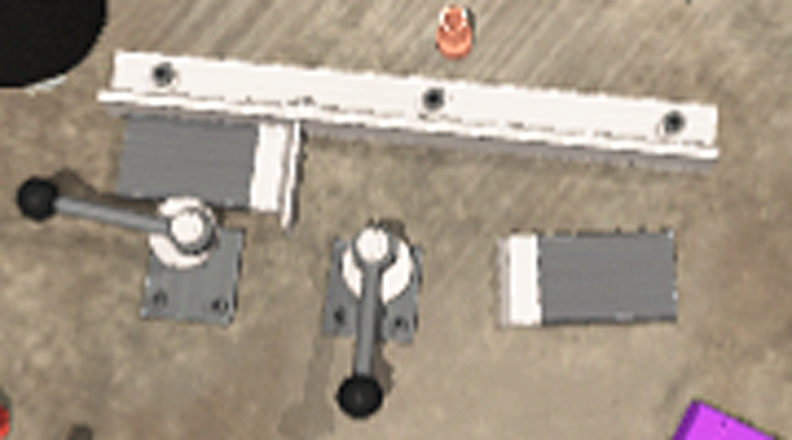

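The crop confirms it: the grey coupon has its bright bevel toward the blade (left). Crop pixels: plain end (675,232)-(677,322), fence top edge (98,98)-(718,158), pivot (375,243), knob (360,396), blade (297,122)-(290,228).

```bash
cat >h.py <<'E'
from rig import manip
import cv2,numpy as np
def ray(name,px,z,m=None):
    m=m or manip.camera_model(name)
    K=np.array([[m["fx"],0,m["cx"]],[0,m["fy"],m["cy"]],[0,0,1]])
    u=cv2.undistortPoints(np.array(px,float).reshape(-1,1,2),K,np.array([m["k1"],0,0,0,0.])).reshape(-1,2)
    d=np.c_[u,np.ones(len(u))]@np.array(m["orientation"]).T; p=np.array(m["position"])
    return p+d*((z-p[2])/d[:,2])[:,None]
def crop(pts): return np.array(pts,float)/4.4+[210,125]-0.4
E
python3 - <<'E'
from h import *
P=lambda pts,z: ray("top",crop(pts),z)[:,:2]
f=P([(98,98),(718,158)],.030); piv=P([(375,243)],.030)[0]; lp=P([(190,228)],.03)[0]
kn=P([(360,396)],.036)[0]; bl=P([(297,122),(290,228)],.022)
c=P([(540,236),(675,232),(677,322),(540,326)],.012); nose=P([(499,236),(501,326)],0.003)
print("fence",f,np.linalg.norm(f[1]-f[0]),"piv",piv,lp,"knob",kn,"blade",bl,sep='\n');print(c,nose)
ey=f[0]-f[1]; ey/=np.linalg.norm(ey); ex=np.array([ey[1],-ey[0]]); print("ex",ex,"ey",ey)
R=np.c_[ex,ey]
o=piv-R@[-.0718,-.052]; o2=f[1]-R@[0,-.24]; o3=f[0]-R@[0,.115]; print("origins",o,o2,o3)
O=(o+o2+o3)/3
for n,q in(("coup",c),("nose",nose),("knob",kn[None]),("piv",piv[None]),("blade",bl),("fence",f)): print(n,np.round((q-O)@R*1000,1).tolist())
im=cv2.imread("pics/top0.png")
for n,px,z in(("pink",(313,131),.02),("bolt",(277,253),.01),("nut",(252,247),.013),("purple",(381,233),.012),("purple2",(424,166),.012),("magnet",(191,211),.018),("cup",(224,229),.042)):
    q=ray("top",[px],z)[0,:2]; print(n,np.round(q,3),np.round((q-O)@R*1000))
E
```

```text
fence
[[ 0.65249777  0.26767746]
 [ 0.67355806 -0.08657675]]
0.35487967924655583
piv
[0.59316485 0.09602939]
[0.58513361 0.19996633]
knob
[0.50550982 0.08842705]
blade
[[0.65894115 0.15365817]
 [0.59622566 0.14584884]]
[[ 0.61715321  0.00588731]
 [ 0.63198184 -0.06982733]
 [ 0.57995477 -0.07806025]
 [ 0.56520178 -0.00214593]] [[0.61592066 0.02922819]
 [0.56367313 0.01970681]]
ex [0.99823754 0.05934487] ey [-0.05934487  0.99823754]
origins [0.66175237 0.15219871] [0.65931529 0.15300026] [0.65932243 0.15288015]
coup [[-51.6, -144.0], [-41.3, -220.5], [-93.7, -225.6], [-103.9, -148.9]]
nose [[-51.5, -120.6], [-104.2, -127.0]]
knob [[-158.2, -55.0]]
piv [[-70.2, -52.6]]
blade [[-1.1, 1.0], [-64.2, -3.0]]
fence [[-0.8, 115.2], [-0.8, -239.6]]
pink [0.731 0.074] [ 66. -83.]
bolt [0.412 0.109] [-251.  -29.]
nut [0.416 0.171] [-243.   33.]
purple [ 0.5   -0.132] [-177. -275.]
purple2 [ 0.687 -0.219] [   5. -373.]
magnet [0.477 0.337] [-172.  194.]
cup [0.445 0.239] [-210.   99.]
```

```bash
cat >>h.py <<'E'
YAW=0.064
O=np.array([.660,.1525]); R=np.array([[np.cos(YAW),-np.sin(YAW)],[np.sin(YAW),np.cos(YAW)]])
def w(jx,jy): return O+R@(np.array([jx,jy])/1000)
def j(p): return np.round((np.array(p)[:2]-O)@R*1000,1)
def go(jx,jy,z,yaw=YAW):
    s=manip.state(); T=np.array(s["tcp_rot"]); d=np.r_[w(jx,jy),z]-s["tcp_pos"]
    print("clock",round(s["clock"],2),"at jig",j(s["tcp_pos"]),"z",round(s["tcp_pos"][2],4),"F",np.round(s["wrist_force"],1),"open",round(s["opening"],4))
    D=np.array([[np.cos(yaw),np.sin(yaw),0],[np.sin(yaw),-np.cos(yaw),0],[0,0,-1]])
    rv=cv2.Rodrigues(T.T@D)[0].ravel()
    print("turn units",np.round(rv/.15,2),"shift units (after turn)",np.round(D.T@d/.04,2))
E
python3 -c "
from h import *
go(-132,-173,.1)
print(ray('scene',[(455,225),(490,232)],0),ray('top',[(450,285),(445,340)],.12))"
```

```text
clock 0.1 at jig [-539.5 -644. ] z 0.2303 F [-0.3 -0.4 -0.2] open 0.085
turn units [-0.01  0.    1.58] shift units (after turn) [ 10.19 -11.77   3.26]
[[ 0.32444795 -0.23029328  0.        ]
 [ 0.25311302 -0.27607138  0.        ]] [[ 0.39742187 -0.27372334  0.12      ]
 [ 0.28550964 -0.27479138  0.12      ]]
```

```bash
python3 -m crank '[[0,0,-1,0,0,0.8,0],[0,0,-1,0,0,0.75,0]]' 20; python3 -c "
from h import *
go(-132,-173,.1)"
```

```text
clock: 0.3
tcp_pos: [0.1625, -0.5239, 0.3101]
tcp_rot: [[0.998, 0.064, -0.002], [0.064, -0.998, 0.005], [-0.001, -0.006, -1.0]]
wrist_force: [-0.2, -1.9, 1.5]
opening: 0.0584
gripper_force: 0.0
clock 0.3 at jig [-539.8 -643.2] z 0.3101 F [-0.2 -1.9  1.5] open 0.0584
turn units [-0.04  0.01 -0.  ] shift units (after turn) [ 10.19 -11.75   5.25]
```

```bash
M="0.8,-0.85,0,0,0,0,0"; python3 -m crank '[[0.75,-0.85,0,0,0,0,0],[0.75,-0.85,0,0,0,0,0],[0.75,-0.85,0,0,0,0,0],[0.75,-0.85,0,0,0,0,0],[0.75,-0.85,0,0,0,0,0]]' >/dev/null; python3 -m crank '[[0.75,-0.85,0,0,0,0,0],[0.75,-0.85,0,0,0,0,0],[0.75,-0.85,0,0,0,0,0],[0.75,-0.85,0,0,0,0,0],[0.75,-0.85,0,0,0,0,0]]' >/dev/null;  python3 -m crank '[[0.75,-0.85,0,0,0,0,0],[0.75,-0.85,0,0,0,0,0],[0.75,-0.85,0,0,0,0,0],[0,0,0,0,0,0,0]]'; python3 -c "
from h import *
go(-132,-173,.1)"
```

```text
clock: 1.7
tcp_pos: [0.5239, -0.0492, 0.3102]
tcp_rot: [[0.997, 0.081, 0.0], [0.081, -0.997, 0.007], [0.001, -0.007, -1.0]]
wrist_force: [-1.3, 0.3, 0.5]
opening: 0.0428
gripper_force: 0.0
clock 1.7 at jig [-148.7 -192.6] z 0.3102 F [-1.3  0.3  0.5] open 0.0428
turn units [-0.04 -0.    0.12] shift units (after turn) [ 0.42 -0.49  5.26]
```

```bash
python3 -m crank '[[0.42,-0.49,0.8,0,0,0.12,0],[0,0,1,0,0,0,0],[0,0,1,0,0,0,0],[0,0,1,0,0,0,0],[0,0,1,0,0,0,0]]' >/dev/null; python3 -m crank '[[0,0,1,0,0,0,0],[0,0,0.8,0,0,0,0],[0,0,0.5,0,0,0,0],[0,0,0,0,0,0,0]]'; python3 - <<'E'
from h import *
go(-132,-173,.004)
im=manip.capture("top"); cv2.imwrite("pics/top1.png",cv2.resize(im[125:245,260:420,::-1],None,fx=4.4,fy=4.4,interpolation=cv2.INTER_CUBIC))
E
```

```text
clock: 2.6
tcp_pos: [0.5334, -0.0376, 0.0237]
tcp_rot: [[0.999, 0.05, -0.009], [0.05, -0.999, 0.0], [-0.009, -0.001, -1.0]]
wrist_force: [-0.6, 0.9, 0.1]
opening: 0.0427
gripper_force: 0.0
clock 2.6 at jig [-138.5 -181.7] z 0.0237 F [-0.6  0.9  0.1] open 0.0427
turn units [-0.    0.06 -0.09] shift units (after turn) [ 0.16 -0.22  0.49]
```

View pics/top1.png

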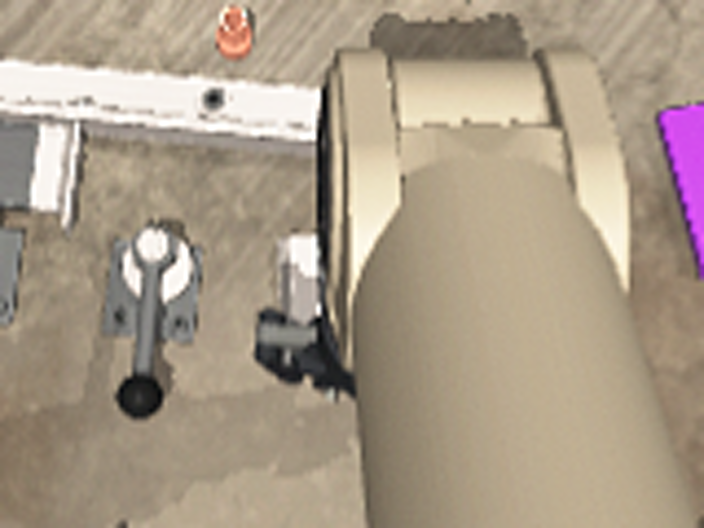

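The arm hides most of the coupon, with only its bevel visible near crop (295,270); nothing has been disturbed. Lowering and pushing toward the fence.

```bash
python3 -m crank '[[0.1,-0.15,0.47,0,0,-0.09,0],[0,0,0,0,0,0,0]]' ; python3 -m crank '[[0.2,0,0,0,0,0,0],[0.2,0,0,0,0,0,0],[0.2,0,0,0,0,0,0],[0.2,0,0,0,0,0,0],[0.2,0,0,0,0,0,0]]'|grep -v rot;python3 -m crank '[[0.15,0,0,0,0,0,0],[0.15,0,0,0,0,0,0],[0.15,0,0,0,0,0,0],[0,0,0,0,0,0,0]]'|grep -v rot; python3 -c "
from h import *
go(-61,-175,.005)"
```

```text
clock: 2.85
tcp_pos: [0.5409, -0.0301, 0.0085]
tcp_rot: [[0.998, 0.065, -0.001], [0.065, -0.998, 0.001], [-0.001, -0.001, -1.0]]
wrist_force: [-1.2, 0.2, -0.2]
opening: 0.043
gripper_force: 0.0
clock: 3.35
tcp_pos: [0.5778, -0.0288, 0.0102]
wrist_force: [-13.2, -1.2, 17.8]
opening: 0.043
gripper_force: 8.8
clock: 3.75
tcp_pos: [0.5974, -0.0274, 0.0103]
wrist_force: [-7.2, -1.3, 11.3]
opening: 0.0428
gripper_force: 5.5
clock 3.75 at jig [ -74.  -175.5] z 0.0103 F [-7.2 -1.3 11.3] open 0.0428
turn units [ 0.01  0.03 -0.  ] shift units (after turn) [ 0.32 -0.01  0.13]
```

The upward force says the tips rode up onto the coupon's top instead of its side. Lifting, backing off and looking again.

```bash
python3 -m crank '[[0,0,-0.6,0,0,0,0],[-0.5,0,-1,0,0,0,0],[-1,0,-0.7,0,0,0,0],[-1,0,-0.5,0,0,0,0],[0,0,0,0,0,0,0]]' |grep -v rot; python3 - <<'E'
from h import *
go(-150,-175,.0)
m=manip.camera_model("wrist");im=manip.capture("wrist"); cv2.imwrite("pics/wr1.png",im[:,:,::-1])
np.save("wr1.npy",m,allow_pickle=True)
E
```

```text
clock: 4.25
tcp_pos: [0.4966, -0.0341, 0.1235]
wrist_force: [-0.4, -0.2, -0.3]
opening: 0.0431
gripper_force: 0.0
clock 4.25 at jig [-175.  -175.8] z 0.1235 F [-0.4 -0.2 -0.3] open 0.0431
turn units [ 0.02 -0.01 -0.  ] shift units (after turn) [ 0.62 -0.02  3.09]
```

View pics/wr1.png

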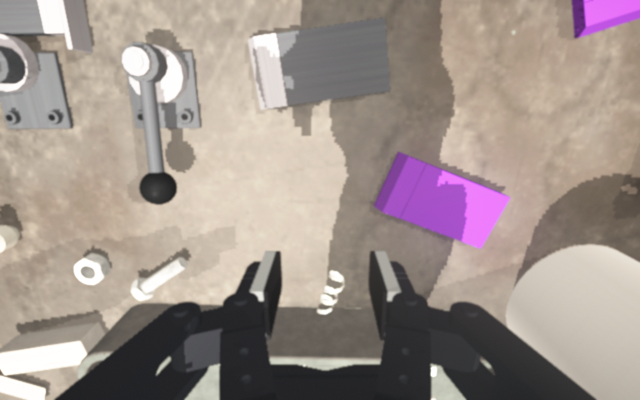

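The wrist view shows the coupon flat and clear: plain end top corners (385,20) and (389,92), bevelled nose (250,38)-(262,109), pivot (140,62), knob (158,187).

```bash
python3 - <<'E'
from h import *
m=np.load("wr1.npy",allow_pickle=True).item()
for n,p,z in(("top",[(276,34),(385,20),(389,92),(284,106)],.012),("nose",[(250,38),(262,109)],.003),("piv",[(140,62)],.03),("knob",[(158,187)],.036),("purple",[(401,152),(376,204)],.012)):
    print(n,[j(q).tolist() for q in ray("wrist",p,z,m)])
E
```

```text
top [[-53.3, -141.5], [-44.4, -218.3], [-92.4, -223.8], [-102.3, -145.3]]
nose [[-54.3, -121.1], [-104.7, -127.0]]
piv [[-72.9, -51.2]]
knob [[-158.6, -53.2]]
purple [[-137.1, -235.8], [-180.0, -218.1]]
```

```bash
python3 -m crank '[[0.9,-0.05,0.7,0,0,0,0],[0.12,0,1,0,0,0,0],[0,0,0.9,0,0,0,0],[0,0,0.35,0,0,0,0],[0,0,0,0,0,0,0]]' |grep -v rot; python3 - <<'E'
from h import *
go(-132,-172,.0)
E
```

```text
clock: 4.8
tcp_pos: [0.5397, -0.0287, 0.0009]
wrist_force: [-0.5, -0.8, -0.4]
opening: 0.0429
gripper_force: 0.0
clock 4.8 at jig [-131.6 -173.1] z 0.0009 F [-0.5 -0.8 -0.4] open 0.0429
turn units [-0.    0.02  0.  ] shift units (after turn) [-0.01 -0.03  0.02]
```

```bash
python3 -m crank '[[0.2,0,0.04,0,0,0,0],[0.2,0,0,0,0,0,0],[0.2,0,0,0,0,0,0],[0.2,0,0,0,0,0,0],[0.2,0,0,0,0,0,0]]'|grep -v rot;python3 -m crank '[[0.15,0,0,0,0,0,0],[0.15,0,0,0,0,0,0],[0.15,0,0,0,0,0,0],[0,0,0,0,0,0,0]]'|grep -v rot; python3 -c "
from h import *
go(-61,-172,.0)"
```

```text
clock: 5.3
tcp_pos: [0.5778, -0.0261, 0.0011]
wrist_force: [-7.6, -0.6, 5.3]
opening: 0.0427
gripper_force: 3.3
clock: 5.7
tcp_pos: [0.5979, -0.0253, 0.0011]
wrist_force: [-2.1, 0.4, 1.7]
opening: 0.0427
gripper_force: 1.2
clock 5.7 at jig [ -73.4 -173.5] z 0.0011 F [-2.1  0.4  1.7] open 0.0427
turn units [ 0.  0. -0.] shift units (after turn) [ 0.31 -0.04  0.03]
```

```bash
python3 -m crank '[[0.1,0,0,0,0,0,0],[0.1,0,0,0,0,0,0],[0,0,0,0,0,0,0]]'|grep -v rot;python3 -m crank '[[0.08,0,0,0,0,0,0],[0.08,0,0,0,0,0,0],[0,0,0,0,0,0,0]]'|grep -E "pos|force"; python3 -c "
from h import *
go(-61,-172,.0)"
```

```text
clock: 6.0
tcp_pos: [0.6054, -0.0249, 0.0009]
wrist_force: [-4.5, 0.7, 1.8]
opening: 0.0428
gripper_force: 1.7
tcp_pos: [0.6095, -0.0246, 0.0007]
wrist_force: [-7.6, -1.2, 5.3]
gripper_force: 3.8
clock 6.3 at jig [ -61.7 -173.5] z 0.0007 F [-7.6 -1.2  5.3] open 0.0426
turn units [ 0.    0.04 -0.  ] shift units (after turn) [ 0.02 -0.04  0.02]
```

```bash
python3 -m crank '[[0.08,0,0,0,0,0,0],[0,0,0,0,0,0,0]]'|grep -E "pos|force";python3 -m crank '[[0.08,0,0,0,0,0,0],[0,0,0,0,0,0,0]]'|grep -E "pos|force"; python3 -m crank '[[0.08,0,0,0,0,0,0],[0,0,0,0,0,0,0]]'|grep -E "pos|force"; python3 -c "
from h import *
go(-61,-172,.0)"
```

```text
tcp_pos: [0.6096, -0.0246, 0.0006]
wrist_force: [-13.7, -0.4, 11.5]
gripper_force: 6.7
tcp_pos: [0.6096, -0.0246, 0.0003]
wrist_force: [-18.7, -0.8, 15.5]
gripper_force: 9.6
tcp_pos: [0.6096, -0.0247, -0.0002]
wrist_force: [-23.7, -1.7, 18.8]
gripper_force: 12.1
clock 6.9 at jig [ -61.7 -173.6] z -0.0002 F [-23.7  -1.7  18.8] open 0.043
turn units [ 0.01  0.17 -0.  ] shift units (after turn) [ 0.02 -0.04 -0.01]
```

The coupon is now seated on the fence: the tool stopped at jig x = -61.7 mm while the force rose. Moving behind the plain end with the fingers shut.

```bash
python3 -m crank '[[-0.6,0,0,0,0,0,0],[0,0,-1,0,0,0,1],[0,0,-1,0,0,0,1],[0,1,0,0,0,0,1],[0.2,1,0,0,0,0,1]]'|grep -E "pos|force";python3 -m crank '[[0.4,0.2,0,0,0,0,1],[0,0,0,0,0,0,1],[0,0,0,0,0,0,1]]'|grep -E "pos|open";  python3 -c "
from h import *
go(-25,-258,.004)"
```

```text
tcp_pos: [0.6138, -0.1034, 0.0842]
wrist_force: [0.3, -0.3, -1.0]
gripper_force: 0.0
tcp_pos: [0.628, -0.1104, 0.081]
opening: -0.0002
clock 7.7 at jig [ -48.8 -260.3] z 0.081 F [-0.8  1.5  0.6] open -0.0002
turn units [-0.01 -0.01  0.  ] shift units (after turn) [ 0.59 -0.06  1.93]
```

```bash
python3 -m crank '[[0.57,-0.05,0,0,0,0,1],[0,0,1,0,0,0,1],[0,0,0.85,0,0,0,1],[0,0,0.06,0,0,0,1],[0,0,0,0,0,0,1]]'|grep -E "pos|force"; python3 -m crank '[[0,-0.15,0,0,0,0,1],[0,-0.15,0,0,0,0,1],[0,-0.15,0,0,0,0,1],[0,-0.15,0,0,0,0,1],[0,-0.15,0,0,0,0,1]]'|grep -E "pos|force"; python3 -c "
from h import *
go(-26,-116,.004)"
```

```text
tcp_pos: [0.649, -0.1059, 0.004]
wrist_force: [0.2, -0.2, -0.5]
gripper_force: 0.0
tcp_pos: [0.6487, -0.0795, 0.0057]
wrist_force: [-0.1, -5.8, 3.5]
gripper_force: 4.2
clock 8.7 at jig [ -26.1 -230.8] z 0.0057 F [-0.1 -5.8  3.5] open -0.0004
turn units [ 0.02 -0.01 -0.  ] shift units (after turn) [ 0.   -2.87  0.04]
```

```bash
python3 -m crank '[[0,-0.15,0,0,0,0,1],[0,-0.15,0,0,0,0,1],[0,-0.15,0,0,0,0,1],[0,-0.15,0,0,0,0,1],[0,-0.15,0,0,0,0,1]]'|grep -E "pos|force"; python3 -m crank '[[0,-0.15,0,0,0,0,1],[0,-0.15,0,0,0,0,1],[0,-0.15,0,0,0,0,1],[0,-0.15,0,0,0,0,1],[0,-0.15,0,0,0,0,1]]'|grep -E "pos|force"; python3 -m crank '[[0,-0.15,0,0,0,0,1],[0,-0.15,0,0,0,0,1],[0,-0.15,0,0,0,0,1],[0,0,0,0,0,0,1]]'|grep -E "pos|force"; python3 -c "
from h import *
go(-26,-116,.004)"
```

```text
tcp_pos: [0.6471, -0.0527, 0.0058]
wrist_force: [0.1, -6.9, 4.3]
gripper_force: 4.6
tcp_pos: [0.6452, -0.0229, 0.0057]
wrist_force: [-0.5, -6.6, 4.3]
gripper_force: 4.7
tcp_pos: [0.6439, -0.0026, 0.0057]
wrist_force: [-0.5, -4.5, 6.2]
gripper_force: 4.2
clock 10.1 at jig [ -26.  -153.8] z 0.0057 F [-0.5 -4.5  6.2] open 0.0001
turn units [ 0.03 -0.01 -0.01] shift units (after turn) [-0.   -0.94  0.04]
```

```bash
python3 -m crank '[[0,-0.12,0,0,0,0,1],[0,-0.12,0,0,0,0,1],[0,-0.12,0,0,0,0,1],[0,-0.12,0,0,0,0,1],[0,0,0,0,0,0,1]]'|grep -E "pos|force"; python3 -m crank '[[0,-0.1,0,0,0,0,1],[0,-0.1,0,0,0,0,1],[0,0,0,0,0,0,1]]'|grep -E "pos|force"; python3 -m crank '[[0,-0.1,0,0,0,0,1],[0,-0.08,0,0,0,0,1],[0,0,0,0,0,0,1]]'|grep -E "pos|force"; python3 -c "
from h import *
go(-26,-116,.004)"
```

```text
tcp_pos: [0.6428, 0.0159, 0.0057]
wrist_force: [-0.6, -5.1, 5.5]
gripper_force: 4.4
tcp_pos: [0.6423, 0.0234, 0.0057]
wrist_force: [-0.6, -5.5, 6.4]
gripper_force: 4.7
tcp_pos: [0.6419, 0.0304, 0.0057]
wrist_force: [0.3, -6.9, 5.7]
gripper_force: 4.8
clock 11.2 at jig [ -25.8 -120.7] z 0.0057 F [ 0.3 -6.9  5.7] open -0.0003
turn units [ 0.03 -0.01 -0.02] shift units (after turn) [-0.   -0.12  0.04]
```

```bash
for i in 1 2; do :; done; python3 -m crank '[[0,-0.08,0,0,0,0,1],[0,0,0,0,0,0,1]]'|grep -E "pos|wrist"; python3 -m crank '[[0,-0.08,0,0,0,0,1],[0,0,0,0,0,0,1]]'|grep -E "pos|wrist"; python3 -m crank '[[0,-0.08,0,0,0,0,1],[0,0,0,0,0,0,1]]'|grep -E "pos|wrist"; python3 -m crank '[[0,-0.08,0,0,0,0,1],[0,0,0,0,0,0,1]]'|grep -E "pos|wrist";python3 -c "
from h import *
go(-26,-116,.004)"
```

```text
tcp_pos: [0.6417, 0.0332, 0.0057]
wrist_force: [-0.5, -5.7, 6.9]
tcp_pos: [0.6416, 0.0363, 0.0057]
wrist_force: [0.5, -8.0, 6.8]
tcp_pos: [0.6414, 0.0395, 0.0057]
wrist_force: [0.3, -7.4, 5.4]
tcp_pos: [0.6412, 0.0426, 0.0057]
wrist_force: [0.7, -7.2, 5.2]
clock 12.0 at jig [ -25.8 -108.5] z 0.0057 F [ 0.7 -7.2  5.2] open -0.0004
turn units [ 0.04 -0.01 -0.02] shift units (after turn) [-0.    0.19  0.04]
```

```bash
python3 -m crank '[[0,-0.07,0,0,0,0,1],[0,0,0,0,0,0,1]]'|grep -E "pos|wrist"; python3 -m crank '[[0,-0.07,0,0,0,0,1],[0,0,0,0,0,0,1]]'|grep -E "pos|wrist"; python3 -c "
from h import *
go(-26,-116,.004)
m=manip.camera_model('wrist');im=manip.capture('wrist'); cv2.imwrite('pics/wr2.png',im[:,:,::-1])
np.save('wr2.npy',m,allow_pickle=True)"
```

```text
tcp_pos: [0.641, 0.0442, 0.0057]
wrist_force: [-0.5, -7.9, 5.5]
tcp_pos: [0.641, 0.0442, 0.0057]
wrist_force: [0.2, -10.1, 7.6]
clock 12.4 at jig [ -25.8 -106.8] z 0.0057 F [  0.2 -10.1   7.6] open 0.0004
turn units [ 0.07 -0.01 -0.03] shift units (after turn) [-0.    0.23  0.04]
```

View pics/wr2.png

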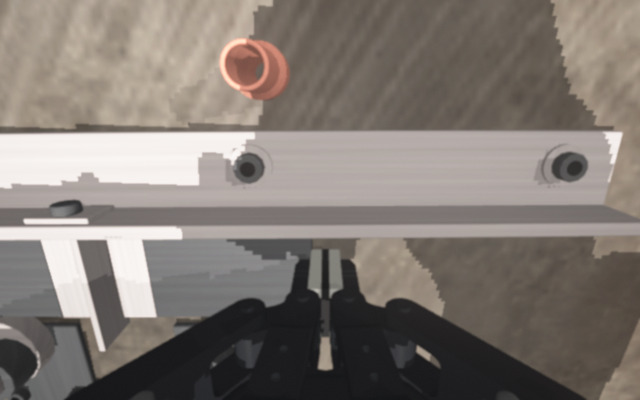

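The view shows the bevel (130,275) against the blade (95,290) and the long edge along the fence; the tool has stopped. One firmer nudge, then back off and go to the lever.

```bash
python3 -m crank '[[0,-0.1,0,0,0,0,1],[0,-0.1,0,0,0,0,1],[0,0,0,0,0,0,1]]'|grep -E "pos|wrist"; python3 -m crank '[[0,0.5,0,0,0,0,1],[0,0.3,-1,0,0,0,1],[0,0,-1,0,0,0,1],[-1,0,0,0,0,0,1],[-1,0,0,0,0,0,1]]'|grep -E "pos|wrist";python3 -m crank '[[-1,0,0,0,0,0,1],[-1,0,0,0,0,0,1],[0,0,0,0,0,0,1]]'|grep -E "pos|wrist";python3 -c "
from h import *
go(-160,-15,.03)
m=manip.camera_model('wrist');im=manip.capture('wrist'); cv2.imwrite('pics/wr3.png',im[:,:,::-1])
np.save('wr3.npy',m,allow_pickle=True)"
```

```text
tcp_pos: [0.641, 0.0445, 0.0057]
wrist_force: [0.3, -18.5, 8.6]
tcp_pos: [0.5619, 0.0255, 0.0859]
wrist_force: [1.0, -0.8, -0.9]
tcp_pos: [0.4717, 0.0189, 0.082]
wrist_force: [0.4, 0.2, 0.7]
clock 13.55 at jig [-196.4 -121.3] z 0.082 F [0.4 0.2 0.7] open 0.0
turn units [0.   0.09 0.01] shift units (after turn) [ 0.91 -2.66  1.3 ]
```

View pics/wr3.png

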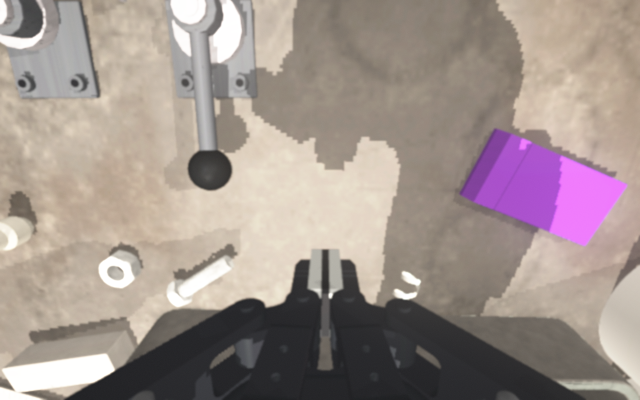

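The lever is still open, with the knob at (210,169) and the coupon out of view behind. Planning the knob sweep.

```bash
cat > plan.py <<'E'
from h import *
def pt(q,r=84,d=27):
    th=np.deg2rad(166)+q; u=np.array([np.cos(th),np.sin(th)]); t=np.array([-u[1],u[0]])
    return np.array([-71.8,-52])+r*u-d*t
E
python3 -c "
from plan import *
m=np.load('wr3.npy',allow_pickle=True).item(); k=j(ray('wrist',[(210,169)],.036,m)[0]); print('knob',k)
a=pt(.15); print(a); go(a[0],a[1]+4,.02)
qs=np.arange(.15,2.06,.15); P=np.array([pt(q) for q in qs]); D=np.diff(P,axis=0)/40
for q,p,d in zip(qs[1:],P[1:],D): print(round(q,2),p.round(),'tool',d[0].round(2),(-d[1]).round(2))"
```

```text
knob [-158.8  -53.4]
[-152.88286024  -17.20675675]
clock 13.6 at jig [-191.5 -121.4] z 0.0832 F [ 0.1 -0.6  0.3] open 0.0001
turn units [-0.    0.04  0.01] shift units (after turn) [ 0.97 -2.7   1.58]
0.3 [-157.  -30.] tool -0.11 0.31
0.45 [-160.  -43.] tool -0.06 0.33
0.6 [-160.  -56.] tool -0.01 0.33
0.75 [-158.  -69.] tool 0.04 0.33
0.9 [-155.  -82.] tool 0.09 0.32
1.05 [-149.  -94.] tool 0.13 0.3
1.2 [-142. -105.] tool 0.18 0.28
1.35 [-134. -115.] tool 0.22 0.25
1.5 [-124. -123.] tool 0.25 0.21
1.65 [-112. -130.] tool 0.28 0.17
1.8 [-100. -136.] tool 0.3 0.13
1.95 [ -87. -139.] tool 0.32 0.08
```

```bash
python3 -m crank '[[0.5,-0.9,0,0,0,0,1],[0.4,-0.9,0,0,0,0,1],[0.07,-0.95,0,0,0,0,1],[0,0,0,0,0,0,1]]'|grep -E "pos|wrist";python3 -m crank '[[0,0,0.8,0,0,0,1],[0,0,0.75,0,0,0,1],[0,0,0,0,0,0,1]]'|grep -E "pos|wrist"; python3 -c "
from plan import *
a=pt(.15); go(a[0],a[1],.02)"
```

```text
tcp_pos: [0.5132, 0.1407, 0.0852]
wrist_force: [0.0, -0.2, -0.0]
tcp_pos: [0.5098, 0.13, 0.0187]
wrist_force: [-0.3, -0.1, -0.5]
clock 14.3 at jig [-151.3  -12.8] z 0.0187 F [-0.3 -0.1 -0.5] open -0.0002
turn units [0.   0.06 0.  ] shift units (after turn) [-0.04  0.11 -0.03]
```

```bash
python3 -m crank '[[-0.04,0.11,0,0,0,0,1],[-0.11,0.31,0,0,0,0,1],[-0.06,0.33,0,0,0,0,1],[-0.01,0.33,0,0,0,0,1],[0,0,0,0,0,0,1]]'|grep -E "pos|wrist";python3 -m crank '[[0.04,0.33,0,0,0,0,1],[0.09,0.32,0,0,0,0,1],[0.13,0.3,0,0,0,0,1],[0,0,0,0,0,0,1]]'|grep -E "pos|wrist"; python3 -c "
from plan import *
a=pt(1.05); go(a[0],a[1],.02)
m=manip.camera_model('wrist');im=manip.capture('wrist'); cv2.imwrite('pics/wr4.png',im[:,:,::-1])"
```

```text
tcp_pos: [0.5085, 0.0836, 0.0237]
wrist_force: [-0.1, -0.1, 0.2]
tcp_pos: [0.5195, 0.0455, 0.0218]
wrist_force: [-0.1, 0.0, 0.1]
clock 15.2 at jig [-147.1  -97.8] z 0.0218 F [-0.1  0.   0.1] open -0.0
turn units [ 0.02  0.02 -0.03] shift units (after turn) [-0.06 -0.1   0.04]
```

View pics/wr4.png

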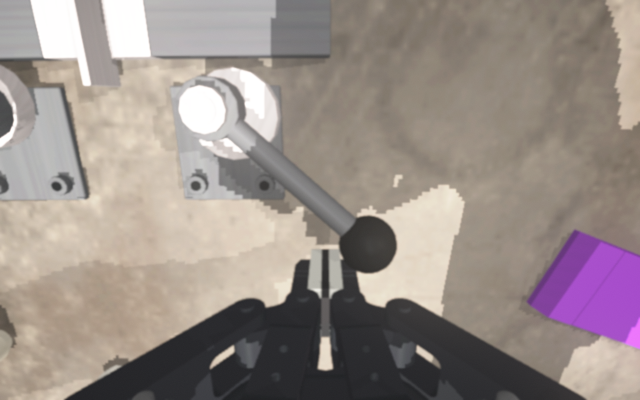

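The lever is turning as intended, with the knob at (368,243) beside the fingertip (325,265), and the coupon sits at home at the top. Continuing the sweep.

```bash
python3 -m crank '[[0.12,0.2,0,0,0,0,1],[0.22,0.25,0,0,0,0,1],[0.25,0.21,0,0,0,0,1],[0.28,0.17,0,0,0,0,1],[0,0,0,0,0,0,1]]'|grep -E "pos|wrist";python3 -m crank '[[0.15,0.06,0,0,0,0,1],[0.15,0.06,0,0,0,0,1],[0,0,0,0,0,0,1]]'|grep -E "pos|wrist"; python3 -c "
from plan import *
a=pt(1.8); go(a[0],a[1],.02); a=pt(2.0,84,24.5);go(a[0],a[1],.02)"
```

```text
tcp_pos: [0.5587, 0.0161, 0.0223]
wrist_force: [-0.2, -0.1, -1.2]
tcp_pos: [0.5697, 0.0143, 0.0224]
wrist_force: [-1.0, -0.6, -0.4]
clock 16.05 at jig [ -99.  -132.2] z 0.0224 F [-1.  -0.6 -0.4] open -0.0001
turn units [ 0. -0. -0.] shift units (after turn) [-0.03  0.09  0.06]
clock 16.05 at jig [ -99.  -132.2] z 0.0224 F [-1.  -0.6 -0.4] open -0.0001
turn units [ 0. -0. -0.] shift units (after turn) [0.46 0.17 0.06]
```

```bash
python3 -m crank '[[0.1,0.04,0,0,0,0,1],[0.1,0.04,0,0,0,0,1],[0,0,0,0,0,0,1]]'|grep -E "pos|wrist";python3 -m crank '[[0.1,0.04,0,0,0,0,1],[0.1,0.02,0,0,0,0,1],[0,0,0,0,0,0,1]]'|grep -E "pos|wrist"; python3 -m crank '[[0.1,0.02,0,0,0,0,1],[0,0,0,0,0,0,1]]'|grep -E "pos|wrist"; python3 -c "
from plan import *
a=pt(2.0,84,24.5);go(a[0],a[1],.02)
m=manip.camera_model('wrist');im=manip.capture('wrist'); cv2.imwrite('pics/wr5.png',im[:,:,::-1]);np.save('wr5.npy',m,allow_pickle=True)"
```

```text
tcp_pos: [0.577, 0.0125, 0.0223]
wrist_force: [-2.0, 2.1, -0.4]
tcp_pos: [0.5824, 0.0122, 0.0221]
wrist_force: [-7.5, 4.2, 3.1]
tcp_pos: [0.5845, 0.0121, 0.0219]
wrist_force: [-11.1, 3.6, 5.7]
clock 16.85 at jig [ -84.3 -135.3] z 0.0219 F [-11.1   3.6   5.7] open 0.0003
turn units [-0.02  0.07  0.01] shift units (after turn) [0.1  0.09 0.05]
```

View pics/wr5.png

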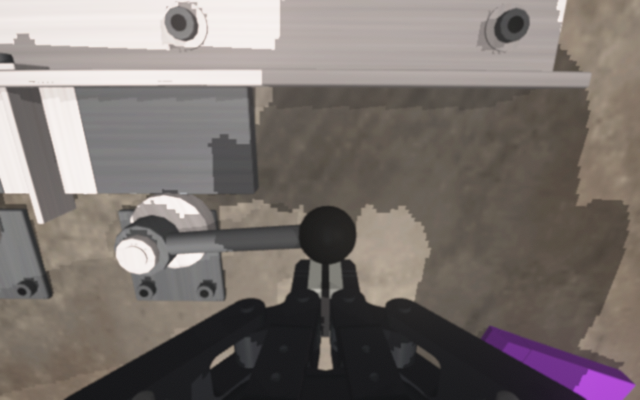

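The lever now lies along the fence, with the pivot at (137,253), the knob at (327,235) and the cam against the coupon; the force is rising. Pressing farther.

```bash
cat >>h.py <<'E'
def q(pp,kk,m):
    a=ray('wrist',[pp],.03,m)[0];b=ray('wrist',[kk],.036,m)[0];d=(j(b)-j(a)); print(j(a),j(b),'q',np.arctan2(d[1],d[0])%(2*np.pi)-np.deg2rad(166))
E
python3 -c "
from h import *
q((137,253),(327,235),np.load('wr5.npy',allow_pickle=True).item())"
python3 -m crank '[[0.1,0.02,0,0,0,0,1],[0.1,0,0,0,0,0,1],[0,0,0,0,0,0,1]]'|grep -E "pos|wrist";python3 -m crank '[[0.1,0,0,0,0,0,1],[0.1,0,0,0,0,0,1],[0,0,0,0,0,0,1]]'|grep -E "pos|wrist"; python3 -c "
from plan import *
a=pt(2.0,84,24.5);go(a[0],a[1],.02)"
```

```text
[-74.1 -48.5] [ -62.1 -136.1] q 1.9512813829272435
tcp_pos: [0.5895, 0.0119, 0.0213]
wrist_force: [-13.3, 2.8, 8.7]
tcp_pos: [0.5923, 0.0121, 0.0212]
wrist_force: [-25.2, 2.7, 17.4]
clock 17.5 at jig [ -76.5 -135.8] z 0.0212 F [-25.2   2.7  17.4] open -0.0001
turn units [-0.01  0.19  0.02] shift units (after turn) [-0.1   0.08  0.03]
```

```bash
python3 -m crank '[[-0.6,0.1,0,0,0,0,1],[-0.6,0,0,0,0,0,1],[0,0,-1,0,0,0,1],[0,0,-1,0,0,0,1],[0,0,0,0,0,0,1]]'|grep -E "pos|wrist";python3 -c "
from plan import *
go(-80,-100,.1)
m=manip.camera_model('wrist');im=manip.capture('wrist'); cv2.imwrite('pics/wr6.png',im[:,:,::-1]);np.save('wr6.npy',m,allow_pickle=True)"
```

```text
tcp_pos: [0.5641, 0.0023, 0.1094]
wrist_force: [1.4, -0.5, 0.3]
clock 18.0 at jig [-105.3 -143.7] z 0.1094 F [ 1.4 -0.5  0.3] open -0.0001
turn units [ 0.01 -0.11 -0.01] shift units (after turn) [ 0.63 -1.09  0.23]
```

View pics/wr6.png

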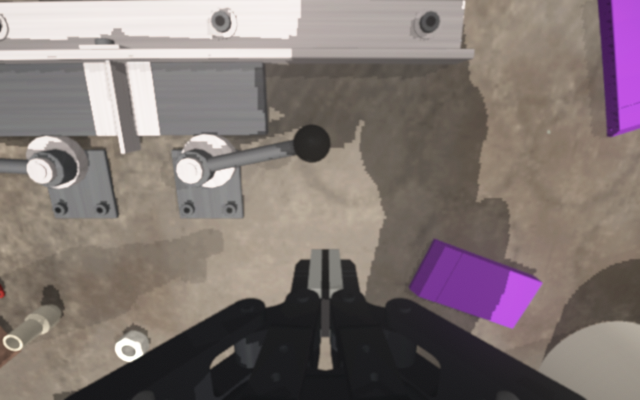

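The lever stayed shut with the knob at (311,143); the coupon's near edge runs (158,135)-(267,134) and its bevel is at the blade. A numeric check before handing in.

```bash
python3 -c "
from h import *
m=np.load('wr6.npy',allow_pickle=True).item()
q((188,170),(311,143),m)
print([j(p) for p in ray('wrist',[(158,135),(267,134)],.012,m)],[j(p) for p in ray('wrist',[(5,56),(466,56)],.03,m)])"
```

```text
[-73.5 -48.2] [ -54.4 -134.7] q 2.0324644849618414
[array([-50.9, -21.5]), array([ -50.6, -101.6])] [array([ 1.4, 61.6]), array([  -0.3, -233.8])]
```

Coupon edge is parallel at x about -50.7 mm, tail at y = -101.6 mm, and the lever at 2.03 rad: home and gripped.

```bash
python3 -c "
from rig import manip
print(manip.finish_job())"
```

```text
the job is handed in; nothing more can be done
None
```

The job is handed in at about 18 s of the 61 s: the last wrist-camera check put the coupon home within about 1 mm against fence and blade and the cam lever at about 2.03 rad, past the grip point; the cam force was not measured directly and no verdict came back.

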